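Pull the hob's knobs for washing

TASK

The hob's two push-on knobs have to come off for washing: hook the fork of the knob puller under the flange of each knob and pull it straight up off its spindle, and set both knobs in the rinse tray, right way up. Finally stand the puller upright in the tray with them. The knobs are greasy, so move them with the puller only and never touch them with the gripper; leave the pan, the mug, the salt and everything else where it stands.

Things in the scene. Friction and masses are not known exactly. Their poses are not given: they have to be found in the camera images.
- hob: Table-top electric hob, steel casing 240 (its x) x 400 (its y) x 60 mm high, too heavy to move; two dark round plates on its deck, 8 mm high. Origin: centre of its underside on the worktop; its front (knob side) faces -x of its frame, z up. The deck is 60 mm above the worktop and level.
- spindle_left (a point): Foot of the left knob's spindle, on the hob's deck, 40 mm behind the hob's front edge; hob's axes. The spindle is an 8 mm pin 14 mm tall; its spring clip holds the knob with about 9 N. Pulled straight up, the knob lets go after about 2 mm, runs free after 11 mm and is clear of the pin after 14 mm.
- spindle_right (a point): The same for the right knob, 100 mm to the right of the left one (-y of the hob).
- knob_left: Left black push-on knob of the hob, loose, 40 g. Origin: centre of its underside, z up. From below: hub 20 mm across, 0 to 10 mm high, standing on the deck; round flange 44 mm across, 10 to 14 mm high; finger grip 34 mm across up to 27 mm. So there is a gap 10 mm high under the flange, all round the hub, on the hob and also when the knob stands on its hub elsewhere.
- knob_right: Right knob, identical to the left one.
- puller_grip (a point): Knob puller of bent steel, 120 g, C-shaped from the side, standing on its flat fork. This point is the centre of its black grip, 57 mm above the fork's underside and straight above the fork's slot. Axes: z up, x the way the prongs point. Grip: 36 mm along x, 14 mm thick along y (pinch it across this), 39 to 75 mm above the underside.
- puller: The same puller; origin on the underside of the fork, straight below the grip's centre, same axes. The fork is 43 mm wide and 3.5 mm thick. An upright strip 26 mm wide joins fork and grip at x = -32 to -37 mm; the bridge over the fork has its underside 34 mm above the fork's underside.
- fork_slot (a point): Point in the fork's slot, 2 mm above the underside, where the axis of a hooked knob comes (x = y = 0 of the puller). The slot between the prongs is 23 mm wide, closed 11.5 mm behind this point and open in front; the prongs, 10 mm wide each, end 24.5 mm ahead of it; over the last 3.5 mm their tips turn up to 5.5 mm above the underside, to keep the flange on.
- tray: Shallow aluminium rinse tray, loose, 0.7 kg, 160 mm (its x) x 230 mm (its y) outside, walls 3 mm thick and 20 mm high with a rolled rim. Origin: centre of its underside; z up. Its inner floor is 3 mm above the worktop. It stands to the left or to the right in front of the hob, the puller on the other side.
- saucepan_mid (a point): Saucepan standing on the hob's large left plate, 153 mm across, 70 mm high, its 140 mm handle pointing right or back over the other plate; point on its axis 35 mm above its underside, x along the handle. Must stay.
- mug_mid (a point): White mug 92 mm across with a handle (127 mm over all), 95 mm high, standing in front of the hob between tray and puller; point on its axis half-way up. Must stay.
- salt_shaker_mid (a point): Salt shaker 44 mm across, 90 mm high, standing on the hob's deck at the left end beside the left knob; point half-way up. Must stay.
- spice_jar_mid (a point): Spice jar with a red cap, 45 mm across, 106 mm high, on the worktop to the right of the hob; point half-way up. Must stay.
There are look-alikes about, which are no part of the job. Leave any turquoise look-alike of the puller alone.

How it is judged:
By the outcome, as a careful person would: the job done as asked, in the order asked, and still so for the second after the job is handed in, with the robot touching nothing.
It also fails if it takes over 70 s, if anything falls off the work surface, if the arm or the gripper's body presses on something with over 40 N, if the wrist force passes 120 N, or if a joint passes its speed limit or range.

ROBOT

A 6-joint arm with a two-finger parallel gripper is mounted at the origin on a cart in front of the work surface, level with it; the furniture and walls round the work are solid. World frame = base frame: x ahead of the robot, y to its left, z up, the work surface at z = 0. Lengths are in m, angles in rad, forces in N, time in s.
With the tool pointing down it reaches from about 0.225 to 0.725 m from the base axis. Payload 3.1 kg.
Tool frame: the origin (TCP) lies on the centre line of the jaws, within the pads' length; the fingertips stand 22 mm ahead of it and the grasp point (between the pads) lies 3 mm ahead of it (robot.tips_ahead is the distance from the TCP to the fingertips, in m); z points along the fingers, y is the line along which they close (so a half turn about z gives the same grasp; the last joint's range is limited). The gripper opens to 85 mm and grips with 20 to 120 N. Pads are 22 mm wide; open, the fingers measure 114 mm over their backs; the gripper's body (76 mm by 85 mm) begins 54 mm behind the grasp point. The pads swing forward as they close: fully open they stand 13 mm farther back than shut.
Start: joints at [-1.376, 0.048, 0.099, 1.622, 0, 1.443], TCP at [0.167, -0.498, 0.253] pointing down, gripper open.
Joint ranges: [-2.91, 2.91], [-0.99, 1.94], [-1.21, 1.42], [-2.12, 2.29], [-1.49, 1.47], [-3.14, 3.14]. Speed limits (rad/s): [2.79, 2.79, 3.14, 3.14, 3.14, 3.14].

INTERFACE

Orientations are given as [roll, pitch, yaw] about the fixed x, y, z axes, in that order (R = Rz(yaw) Ry(pitch) Rx(roll)).
In Python, from rig import robot, cams, finish_job gives the robot as it stands.
- The arm moves only by the tool arm_command, never from a script. Its argument "plan" is a list of rows, each an object with "offset": the shift along the world's x, y, z in cm, a list of three; "twist": the turn, a rotation vector about the world's x, y, z in rad, a list of three; "jaw": the finger opening in cm, from 0 to 8.54. A call has 1 to 10 rows; each row is the pose to reach, as a shift and turn from the pose commanded when the call began; what a row does not reach only later rows make up. A row lasts 1/10 s, in which the tool goes at most 50 mm and 8.59 degrees, less where a joint would pass 70% of its speed; a pose out of reach is approached as far as the arm can. A call with a gripper value outside its range is refused whole. The fingers move at their own pace and stop on an object; "force" is the grip in N (left out, the last holds). Time passes only in rows, so rows that repeat a pose let the fingers close. It gives the time, the measured TCP pose, the force, the opening and the grip force at its end, in the units of the state.
- robot.read_state(): the state, without advancing time (a new reading comes with each control period).
- cams.capture(name): name is "side" or "top" or "wrist"; returns the picture (480x640x3 uint8, red, green, blue); there is no depth.
- cams.camera_info(name): a dict with "fx", "fy", "cx", "cy" (pixels), "distortion" ([k1, k2, p1, p2, k3] as OpenCV has them; the pictures are not rectified), "rvec" (rotation vector, rad) and "tvec" (3), from world to camera coordinates, as OpenCV has them. Camera axes: x right, y down, z forward; pixel columns grow to the right and rows downward; lengths in m; the calibration is good to about 2 mm. A picture is of the moment at which its call begins: read the wrist's pose just before it. camera_info takes no time and is no camera call; for the wrist camera it gives the pose at the moment of the call.
- finish_job(): hands the job in; it is judged then, once.
Trained networks look in the newest picture that a camera, given by its name, has taken for a name from the list of things; names that differ only in an ending like _2 or _b are one class to them, and where a whole thing is asked for, a point or a joint stands for the part that bears it (a point fixed in the world has none). Each returns a list of dicts, best first, with "confidence" (0 to 1); they miss things now and then, are a little off and sometimes report something else, mostly with a low value. They report only what shows in the picture. A call takes as long as a camera call. They do not tell look-alikes from the thing itself.
- cams.cut_out(camera, name): "region" (480x640 bool, what is visible of it) and "extent" ([left, top, right, bottom] in pixels, round what is visible of it).
- cams.place_of(camera, name): "point" ([column, row] in pixels: a listed point, or the origin of a listed thing).
The state is a dict: "t": time; "q": joint angles; "joint_vel": joint speeds; "joint_efforts": joint torques, N m; "tcp_pos": TCP position; "tcp_rot": TCP orientation; "force": force on the tool from outside, world axes, zero at the start; "torque": the same for the moment, N m; "gripper_width": opening from 0.0 (shut) to 1.0 (fully open); "grasp_force": force on a finger pad.
Only numpy, scipy, OpenCV 4.12 (cv2) and the standard library are available. Lean on these libraries where they do the work, as an engineer would, in place of code of your own. Each camera call takes 0.05 s, during which the arm holds its last target. There are 200 camera calls.

## Working session

There is one attempt and no reset: what is moved stays moved. The work goes in short steps, Python scripts to look and compute and a tool call to move; the robot and the scene stay as the last step left them, time stands still between calls to the robot, and variables do not carry over. Pictures are saved under pics/ and viewed, at most 10 in all, crops included, and the job is handed in when it is done.

Besides the shell and the picture viewer there is one more tool, called after "Request:" as name([rows], argument=value, ...), one row to a line, values as JSON. arm_command: Moves the arm, as the interface text tells. Its arguments: {"type":"object","properties":{"plan":{"type":"array"},"force":{"type":"number"}},"required":["plan"]}

```bash
mkdir -p pics; ls; cat > h.py <<'E'
import numpy as np, cv2
from rig import robot, cams, finish_job
def ray(c,p):
    i=cams.camera_info(c);K=np.array([[i['fx'],0,i['cx']],[0,i['fy'],i['cy']],[0,0,1.]])
    u=cv2.undistortPoints(np.array([[p]],float),K,np.array(i['distortion'],float))[0,0]
    R=cv2.Rodrigues(np.array(i['rvec'],float))[0];t=np.array(i['tvec'],float).ravel()
    return -R.T@t, R.T@np.array([u[0],u[1],1])
def onz(c,p,z):
    o,d=ray(c,p);return o+d*(z-o[2])/d[2]
def proj(c,X):
    i=cams.camera_info(c);K=np.array([[i['fx'],0,i['cx']],[0,i['fy'],i['cy']],[0,0,1.]])
    return cv2.projectPoints(np.array(X,float).reshape(-1,3),np.array(i['rvec'],float),np.array(i['tvec'],float),K,np.array(i['distortion'],float))[0][:,0]
def shot(c,name=None):
    im=cams.capture(c)
    if name: cv2.imwrite(f'pics/{name}.png',im[:,:,::-1])
    return im
E
python3 - <<'E'
from h import *
Z=dict(spindle_left=.06,spindle_right=.06,knob_left=.06,knob_right=.06,puller_grip=.057,puller=0,fork_slot=.002,tray=0,hob=0,saucepan_mid=.103,mug_mid=.0475,salt_shaker_mid=.105,spice_jar_mid=.053)
for c in('top','side'):
    shot(c,c+'0')
    print(c,ray(c,(320,240)))
    for n,z in Z.items():
        for r in cams.place_of(c,n)[:3]:
            print(n,np.round(r['confidence'],2),np.round(r['point']),np.round(onz(c,r['point'],z),3))
E
```

```text
pics
top (array([ 0.22120564, -0.02099597,  1.43212588]), array([ 0.21872201,  0.02721933, -0.97577001]))
spindle_left 0.95 [302. 207.] [0.607 0.06  0.06 ]
spindle_left 0.67 [325. 184.] [0.664 0.006 0.06 ]
spindle_left 0.63 [323. 296.] [0.401 0.011 0.06 ]
spindle_right 0.57 [344. 205.] [ 0.611 -0.039  0.06 ]
knob_left 0.56 [300. 203.] [0.618 0.063 0.06 ]
knob_right 0.63 [345. 203.] [ 0.617 -0.041  0.06 ]
knob_right 0.36 [212. 287.] [0.422 0.262 0.06 ]
puller_grip 0.95 [210. 286.] [0.426 0.265 0.057]
puller_grip 0.65 [163. 275.] [0.452 0.374 0.057]
puller 0.69 [221. 292.] [0.419 0.252 0.   ]
puller 0.55 [168. 277.] [0.456 0.378 0.   ]
fork_slot 0.86 [172. 280.] [0.448 0.367 0.002]
fork_slot 0.73 [219. 292.] [0.419 0.256 0.002]
tray 0.9 [441. 288.] [ 0.424 -0.265  0.   ]
hob 0.55 [327. 182.] [0.689 0.001 0.   ]
saucepan_mid 0.71 [280. 150.] [0.733 0.109 0.103]
mug_mid 0.81 [322. 297.] [0.4   0.012 0.048]
salt_shaker_mid 0.92 [247. 199.] [0.615 0.181 0.105]
spice_jar_mid 0.71 [499. 213.] [ 0.591 -0.399  0.053]
side (array([-0.01536394, -0.98875459,  0.72002239]), array([ 0.44074173,  0.74937692, -0.49442295]))
spindle_left 0.91 [326. 230.] [0.607 0.044 0.06 ]
spindle_right 0.96 [347. 248.] [ 0.608 -0.048  0.06 ]
knob_left 0.52 [322. 228.] [0.604 0.058 0.06 ]
knob_right 0.59 [346. 244.] [ 0.616 -0.032  0.06 ]
tray 0.72 [321. 357.] [ 0.415 -0.273  0.   ]
hob 0.78 [362. 247.] [0.698 0.026 0.   ]
saucepan_mid 0.59 [354. 196.] [0.713 0.094 0.103]
salt_shaker_mid 0.73 [302. 190.] [0.614 0.177 0.105]
spice_jar_mid 0.93 [444. 348.] [ 0.582 -0.407  0.053]
```

View pics/top0.png

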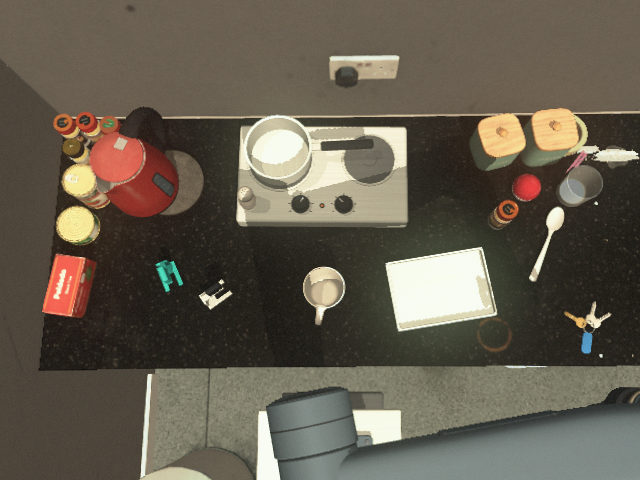

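View pics/side0.png

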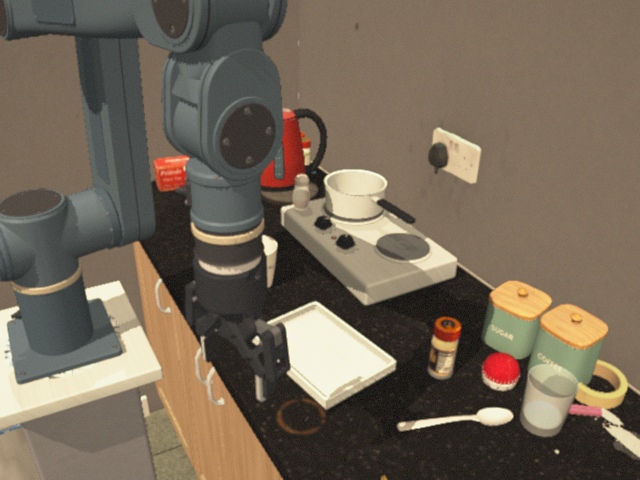

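```bash
python3 - <<'E'
from h import *
s=robot.read_state();print(s['t'],s['tcp_pos'],s['tcp_rot'],s['gripper_width'])
o,d=ray('wrist',(320,240));print(o,d,cams.camera_info('wrist')['fx'])
E
```

```text
1.4 [ 0.1665386  -0.497864    0.25331675] [-3.14156871e+00 -1.33019926e-05  3.22812986e-01] 0.9980504790411358
[ 0.23892834 -0.47270059  0.37403929] [-0.29251626 -0.08966493 -0.9521083 ] 349.6428378699767
```

Request:
arm_command([
  {"offset":[2,5,1],"twist":[0,0,0],"jaw":8.5},
  {"offset":[4,10,2],"twist":[0,0,0],"jaw":8.5},
  {"offset":[6,15,3],"twist":[0,0,0],"jaw":8.5},
  {"offset":[8,19,3],"twist":[0,0,0],"jaw":8.5},
  {"offset":[10,23,3],"twist":[0,0,0],"jaw":8.5},
  {"offset":[11.5,27,3],"twist":[0,0,0],"jaw":8.5},
  {"offset":[13,31,3],"twist":[0,0,0],"jaw":8.5},
  {"offset":[14,35,3],"twist":[0,0,0],"jaw":8.5},
  {"offset":[15,39,3],"twist":[0,0,0],"jaw":8.5},
  {"offset":[16,43,3],"twist":[0,0,0],"jaw":8.5},
])

```text
t: 2.4
tcp_pos: [0.3267, -0.0663, 0.2836]
tcp_rot: [3.141, -0.001, 0.322]
force: [0.8, -0.3, 0.3]
gripper_width: 0.996
grasp_force: 0.0
```

Request:
arm_command([
  {"offset":[1,4.5,0],"twist":[0,0,0],"jaw":8.5},
  {"offset":[2,9,0],"twist":[0,0,0],"jaw":8.5},
  {"offset":[3,13,0],"twist":[0,0,0],"jaw":8.5},
  {"offset":[4,17,0],"twist":[0,0,0],"jaw":8.5},
  {"offset":[5,21,0],"twist":[0,0,0],"jaw":8.5},
  {"offset":[6,25,0],"twist":[0,0,0],"jaw":8.5},
  {"offset":[7,29,0],"twist":[0,0,0],"jaw":8.5},
  {"offset":[7,31,0],"twist":[0,0,0],"jaw":8.5},
  {"offset":[7,31,0],"twist":[0,0,0],"jaw":8.5},
])

```text
t: 3.3
tcp_pos: [0.4036, 0.2235, 0.2828]
tcp_rot: [-3.125, 0.001, 0.35]
force: [0.3, -0.3, 0.2]
gripper_width: 0.997
grasp_force: 0.0
```

```bash
python3 - <<'E'
from h import *
shot('wrist','w1')
for n,z in (('puller_grip',.057),('puller',0),('fork_slot',.002)):
    for r in cams.place_of('wrist',n)[:3]:
        print(n,np.round(r['confidence'],2),np.round(r['point']),np.round(onz('wrist',r['point'],z),4))
E
```

```text
puller_grip 0.95 [197. 106.] [0.4526 0.3701 0.057 ]
puller_grip 0.67 [295. 181.] [0.417  0.2608 0.057 ]
puller 0.8 [213. 111.] [0.4498 0.372  0.    ]
puller 0.61 [305. 178.] [0.4144 0.2529 0.    ]
puller 0.33 [299. 182.] [0.4087 0.2585 0.    ]
fork_slot 0.92 [210. 111.] [0.4488 0.3743 0.002 ]
fork_slot 0.68 [302. 176.] [0.416  0.2567 0.002 ]
```

View pics/w1.png

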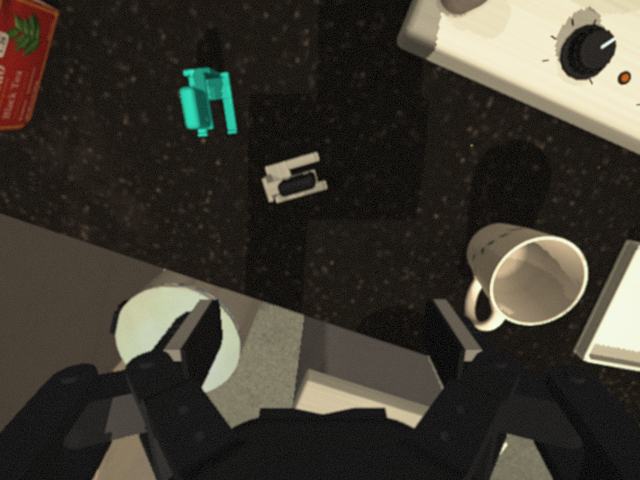

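The steel puller is at px (295,180): prongs point right with tips at about (318,157) and (325,187), back edge at (263,180)-(273,202). The turquoise look-alike is at (208,100).

```bash
python3 - <<'E'
from h import *
s=robot.read_state();print(s['tcp_pos'],s['tcp_rot'])
shot('wrist')
for n,z in (('puller_grip',.057),('fork_slot',.002)):
    for r in cams.place_of('wrist',n)[:3]:
        print(n,np.round(r['confidence'],2),np.round(r['point']),np.round(onz('wrist',r['point'],z),4))
for p,z in (((319,156),.0045),((326,187),.0045),((264,180),.0345),((275,202),.03),((282,190),.075),((312,180),.075)): print(p,np.round(onz('wrist',p,z),4))
for r in cams.cut_out('wrist','puller'):
    m=r['region'];print(r['confidence'],r['extent'])
for X in ((.417,.26,.075),): print(proj('wrist',X))
im=cams.capture('wrist');cv2.imwrite('pics/w1c.png',cv2.resize(im[130:230,230:360,::-1],None,fx=6,fy=6,interpolation=cv2.INTER_CUBIC))
E
```

```text
[0.40334961 0.22162943 0.28361761] [-3.12513170e+00  1.63388306e-04  3.46886505e-01]
puller_grip 0.6 [295. 182.] [0.4163 0.261  0.057 ]
puller_grip 0.56 [198. 104.] [0.4548 0.3695 0.057 ]
puller_grip 0.44 [618.   5.] [0.6583 0.0468 0.057 ]
fork_slot 0.84 [298. 178.] [0.4128 0.261  0.002 ]
fork_slot 0.64 [210. 112.] [0.4479 0.3744 0.002 ]
(319, 156) [0.4444 0.2469 0.0045]
(326, 187) [0.4144 0.2276 0.0045]
(264, 180) [0.4036 0.2933 0.0345]
(275, 202) [0.3839 0.2755 0.03  ]
(282, 190) [0.4083 0.2693 0.075 ]
(312, 180) [0.4269 0.2456 0.075 ]
0.82 [262.2, 152.6, 328.2, 202.6]
[[294.33760663 184.77196892]]
```

View pics/w1c.png

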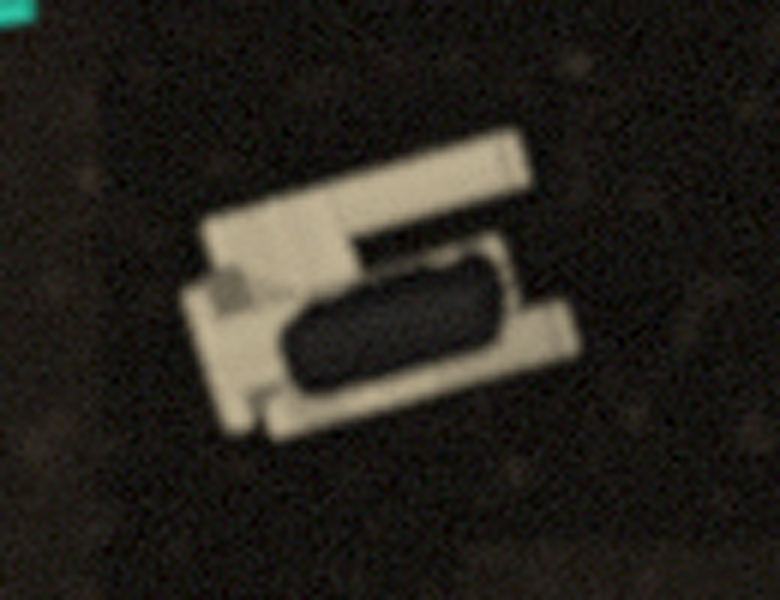

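```bash
python3 - <<'E'
from h import *
from scipy.optimize import least_squares
P=np.array([[24.5,21.5,5.5],[24.5,-21.5,5.5],[-37,21.5,3.5],[-37,-21.5,3.5],[0,0,75],[-37,13,34.],[-37,-13,34]])/1e3
px=np.array([[520,130],[580,350],[203,218],[275,440],[395,325],[185,290],[228,435]])/6+[230,130]
def f(v):
    c,s=np.cos(v[2]),np.sin(v[2]);X=P@np.array([[c,-s,0],[s,c,0],[0,0,1]]).T+[v[0],v[1],0]
    return X
r=least_squares(lambda v:(proj('wrist',f(v))-px).ravel(),[.417,.26,-.8],loss='soft_l1')
print(r.x,np.round(r.fun.reshape(-1,2),1))
# hob/knobs from wrist + top
for n in ('knob_left','spindle_left'):
  shot('wrist')
  for q in cams.place_of('wrist',n)[:2]: print(n,q['confidence'],q['point'],onz('wrist',q['point'],.06))
E
```

```text
[ 0.41600739  0.25929014 -0.94058378] [[-0.9 -0.1]
 [-0.2  0.2]
 [ 0.1  0.7]
 [ 0.1 -0.5]
 [-1.   1.9]
 [ 0.6 -0.5]
 [ 1.4 -1.4]]
knob_left 0.81 [577.7, 55.9] [0.60973219 0.06109591 0.06      ]
spindle_left 0.53 [297.4, 178.2] [0.42140005 0.2604107  0.06      ]
```

Request:
arm_command([
  {"offset":[0,1,0],"twist":[0,0,0.14],"jaw":8.5},
  {"offset":[0,2,0],"twist":[0,0,0.29],"jaw":8.5},
  {"offset":[0.5,3,0],"twist":[0,0,0.43],"jaw":8.5},
  {"offset":[1.2,3.7,0],"twist":[0,0,0.58],"jaw":8.5},
  {"offset":[1.2,3.7,0],"twist":[0,0,0.72],"jaw":8.5},
  {"offset":[1.2,3.7,-2],"twist":[0,0,0.87],"jaw":8.5},
  {"offset":[1.2,3.7,-4],"twist":[0,0,1.01],"jaw":8.5},
  {"offset":[1.2,3.7,-6],"twist":[0,0,1.16],"jaw":8.5},
  {"offset":[1.2,3.7,-8],"twist":[0,0,1.3],"jaw":8.5},
  {"offset":[1.2,3.7,-10],"twist":[0,0,1.45],"jaw":8.5},
])

```text
t: 4.95
tcp_pos: [0.4155, 0.2598, 0.1825]
tcp_rot: [-3.125, 0.0, 1.805]
force: [-0.1, -0.7, -0.2]
gripper_width: 0.996
grasp_force: 0.0
```

```bash
python3 - <<'E'
from h import *
s=robot.read_state();print(s['tcp_pos'],s['tcp_rot'],s['q'])
E
```

```text
[0.415518   0.25976288 0.18248021] [-3.12467154e+00  2.27420240e-04  1.80488247e+00] [ 0.42000615 -0.03031544 -0.12035113  1.49743223  0.00290427  1.75669404]
```

Request:
arm_command([
  {"offset":[0,0,0],"twist":[0.002,-0.005,0.13],"jaw":8.5},
  {"offset":[0,0,-2],"twist":[0.005,-0.01,0.26],"jaw":8.5},
  {"offset":[0,0,-5],"twist":[0.007,-0.0155,0.395],"jaw":8.5},
  {"offset":[0,0,-8],"twist":[0.007,-0.0155,0.395],"jaw":8.5},
  {"offset":[0,0,-10],"twist":[0.007,-0.0155,0.395],"jaw":6},
  {"offset":[0,0,-11],"twist":[0.007,-0.0155,0.395],"jaw":5},
  {"offset":[0,0,-11.5],"twist":[0.007,-0.0155,0.395],"jaw":4},
  {"offset":[0,0,-11.8],"twist":[0.007,-0.0155,0.395],"jaw":4},
  {"offset":[0,0,-11.8],"twist":[0.007,-0.0155,0.395],"jaw":4},
])

```text
t: 5.85
tcp_pos: [0.4162, 0.26, 0.0661]
tcp_rot: [3.14, 0.001, 2.194]
force: [0.3, -0.2, 0.0]
gripper_width: 0.472
grasp_force: 0.0
```

```bash
python3 - <<'E'
from h import *
shot('wrist','w2')
for n,z in (('puller_grip',.057),('fork_slot',.002)):
    for r in cams.place_of('wrist',n)[:2]:
        print(n,np.round(r['confidence'],2),np.round(r['point']),np.round(onz('wrist',r['point'],z),4))
E
```

```text
puller_grip 0.81 [321. 320.] [0.4168 0.2602 0.057 ]
puller_grip 0.78 [575. 144.] [0.4501 0.3725 0.057 ]
```

View pics/w2.png

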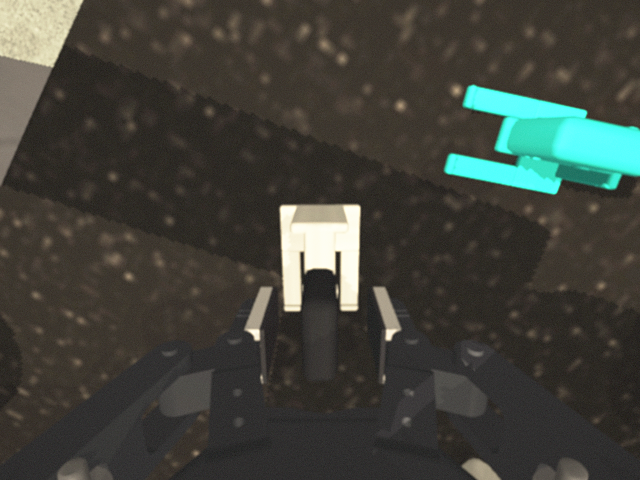

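Grip sits centred (col ~320) between the pads (cols 262–385), strip facing the camera; aligned. Closing.

Request:
arm_command([
  {"offset":[0,0,-0.1],"twist":[0,0,0],"jaw":1},
  {"offset":[0,0,-0.1],"twist":[0,0,0],"jaw":0.5},
  {"offset":[0,0,-0.1],"twist":[0,0,0],"jaw":0.5},
  {"offset":[0,0,-0.1],"twist":[0,0,0],"jaw":0.5},
  {"offset":[0,0,-0.1],"twist":[0,0,0],"jaw":0.5},
], force=80)

```text
t: 6.5
tcp_pos: [0.4158, 0.2598, 0.0648]
tcp_rot: [3.141, 0.0, 2.194]
force: [-1.2, -1.1, 2.6]
gripper_width: 0.153
grasp_force: 78.1
```

```bash
python3 - <<'E'
from h import *
for c in('top','side'):
    im=shot(c)
    for n in('knob_left','knob_right'):
        for r in cams.cut_out(c,n)[:3]: print(c,n,round(r['confidence'],2),r['extent'],r['region'].sum())
for n in ('tray','hob'):
    shot('top')
    r=cams.cut_out('top',n)[0]; m=r['region'].astype(np.uint8)
    cs=max(cv2.findContours(m,0,2)[0],key=cv2.contourArea)
    b=cv2.boxPoints(cv2.minAreaRect(cs)); z={'tray':.02,'hob':.06}[n]
    W=np.array([onz('top',p,z) for p in b]);print(n,r['confidence'],np.round(W,3),W.mean(0))
E
```

```text
top knob_left 0.8 [291.7, 194.6, 310.6, 211.9] 278
top knob_right 0.76 [337.1, 196.1, 351.8, 213.8] 249
side knob_left 0.63 [316.3, 216.0, 331.7, 231.9] 171
side knob_right 0.63 [336.7, 233.2, 355.6, 248.2] 233
tray 0.63 [[ 0.483 -0.13   0.02 ]
 [ 0.525 -0.37   0.02 ]
 [ 0.36  -0.389  0.02 ]
 [ 0.319 -0.155  0.02 ]] [ 0.42173841 -0.26100727  0.02      ]
hob 0.61 [[ 0.562  0.212  0.06 ]
 [ 0.814  0.217  0.06 ]
 [ 0.806 -0.196  0.06 ]
 [ 0.555 -0.186  0.06 ]] [0.68423278 0.01170801 0.06      ]
```

Request:
arm_command([
  {"offset":[0,0,2],"twist":[0,0,0],"jaw":0.5},
  {"offset":[0,0,5],"twist":[0,0,0],"jaw":0.5},
  {"offset":[0,-1,9],"twist":[0,0,0.13],"jaw":0.5},
  {"offset":[2,-4,12],"twist":[0,0,0.26],"jaw":0.5},
  {"offset":[4,-7,13],"twist":[0,0,0.4],"jaw":0.5},
  {"offset":[6,-11,13],"twist":[0,0,0.53],"jaw":0.5},
  {"offset":[8,-15,12],"twist":[0,0,0.67],"jaw":0.5},
  {"offset":[10,-18,11],"twist":[0,0,0.8],"jaw":0.5},
  {"offset":[11.4,-20.2,10.5],"twist":[0,0,0.93],"jaw":0.5},
  {"offset":[11.4,-20.2,10.5],"twist":[0,0,0.93],"jaw":0.5},
])

```text
t: 8.0
tcp_pos: [0.5298, 0.0548, 0.1663]
tcp_rot: [-3.141, -0.003, 3.121]
force: [-0.1, -0.0, -1.6]
gripper_width: 0.151
grasp_force: 78.1
```

Request:
arm_command([
  {"offset":[0,0,0],"twist":[0,0,0],"jaw":0.5},
  {"offset":[0,0,0],"twist":[0,0,0],"jaw":0.5},
])

```text
t: 8.2
tcp_pos: [0.5289, 0.0585, 0.1688]
tcp_rot: [3.141, -0.001, 3.124]
force: [0.1, -0.2, -1.5]
gripper_width: 0.15
grasp_force: 78.1
```

```bash
python3 - <<'E'
from h import *
shot('wrist','w3')
for n,z in (('puller_grip',.16),('fork_slot',.11),('knob_left',.06),('spindle_left',.06),('knob_right',.06),('spindle_right',.06)):
    for r in cams.place_of('wrist',n)[:3]:
        print(n,np.round(r['confidence'],2),np.round(r['point']),np.round(onz('wrist',r['point'],z),4))
for n in('knob_left','knob_right'):
        for r in cams.cut_out('wrist',n)[:3]: print(n,round(r['confidence'],2),r['extent'],r['region'].sum())
E
```

```text
puller_grip 0.79 [324. 321.] [0.531  0.0607 0.16  ]
knob_right 0.76 [199. 344.] [ 0.6096 -0.0363  0.06  ]
spindle_right 0.88 [201. 344.] [ 0.61  -0.035  0.06 ]
knob_left 0.61 [339.2, 380.3, 345.4, 381.6] 21
knob_left 0.57 [283.1, 205.1, 363.0, 383.0] 9407
knob_right 0.72 [165.3, 328.7, 214.7, 361.2] 828
```

View pics/w3.png

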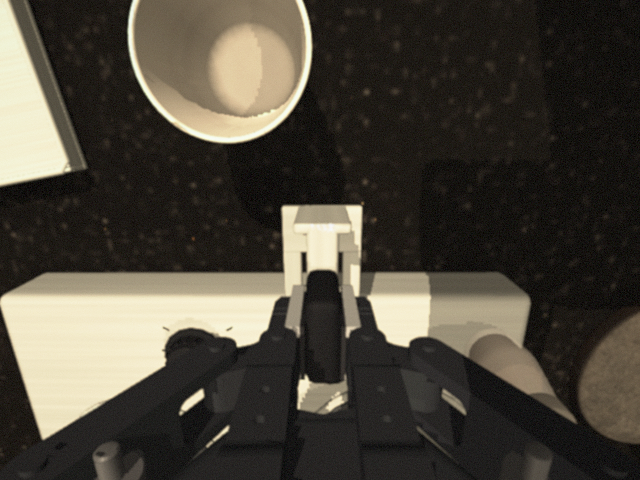

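Request:
arm_command([
  {"offset":[1,-2,0.3],"twist":[0,0,0],"jaw":0.5},
  {"offset":[3,-4.8,0.5],"twist":[0,0,0],"jaw":0.5},
  {"offset":[5,-4.8,0.5],"twist":[0,0,0],"jaw":0.5},
  {"offset":[6.5,-4.8,0.5],"twist":[0,0,0],"jaw":0.5},
  {"offset":[6.5,-4.8,0.5],"twist":[0,0,0],"jaw":0.5},
  {"offset":[6.5,-4.8,0.5],"twist":[0,0,0],"jaw":0.5},
])

```text
t: 9.25
tcp_pos: [0.5941, 0.0098, 0.174]
tcp_rot: [3.142, -0.001, 3.124]
force: [-0.2, 0.9, -1.5]
gripper_width: 0.154
grasp_force: 78.3
```

```bash
python3 - <<'E'
from h import *
s=robot.read_state();print(s['tcp_pos'],s['tcp_rot'])
shot('wrist','w4')
for n,z in (('knob_left',.06),('spindle_left',.06),('knob_right',.06),('spindle_right',.06)):
    for r in cams.place_of('wrist',n)[:3]:
        print(n,np.round(r['confidence'],2),np.round(r['point']),np.round(onz('wrist',r['point'],z),4))
for n in('knob_left','knob_right'):
        for r in cams.cut_out('wrist',n)[:3]: print(n,round(r['confidence'],2),r['extent'],r['region'].sum())
E
```

```text
[0.59412694 0.00982302 0.17400975] [ 3.14156629e+00 -1.05219238e-03  3.12385083e+00]
knob_left 0.89 [397. 264.] [0.6123 0.0647 0.06  ]
knob_left 0.35 [259. 259.] [ 0.6065 -0.0343  0.06  ]
knob_right 0.64 [257. 262.] [ 0.6091 -0.0362  0.06  ]
knob_left 0.98 [371.5, 238.1, 436.4, 296.9] 2984
knob_left 0.44 [0.7, 0.0, 134.3, 106.5] 12139
knob_right 0.67 [225.0, 235.7, 284.9, 295.5] 2840
```

View pics/w4.png

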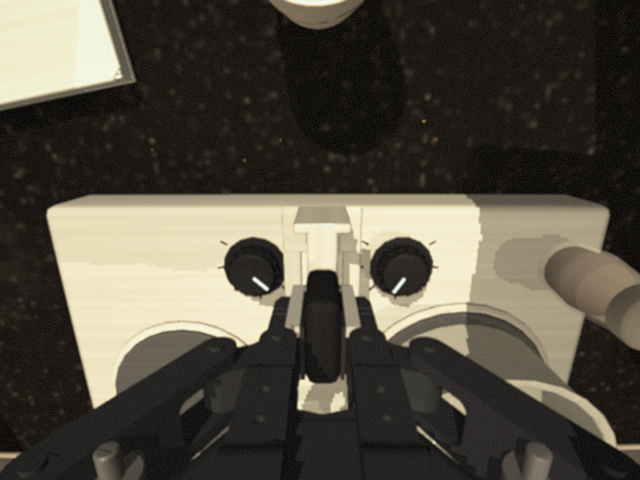

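Both knobs are clear: left knob at px (401,267), right knob at (254,266), fork rear corners near (283,207)/(362,207). I'll fit the knob silhouettes and the fork corners in the same picture.

```bash
python3 - <<'E'
from h import *
from scipy.optimize import fsolve
im=cv2.imread('pics/w4.png');g=cv2.cvtColor(im,6)
a=np.linspace(0,2*np.pi,72)
def hull(x,y):
    P=np.vstack([np.c_[x+r*np.cos(a),y+r*np.sin(a),0*a+z] for r,z in((.022,.070),(.022,.074),(.017,.087))])
    return cv2.convexHull(proj('wrist',P).astype(np.float32))
def cen(h):
    m=cv2.moments(h);return np.array([m['m10'],m['m01']])/m['m00']
for n,(u,v),g0 in(('L',(401,267),(.61,.062)),('R',(254,266),(.61,-.038))):
    w=g[v-45:v+45,u-45:u+45];_,b=cv2.threshold(w,95,255,cv2.THRESH_BINARY_INV)
    b=cv2.morphologyEx(b,cv2.MORPH_OPEN,np.ones((7,7)))
    cs=max(cv2.findContours(b,0,cv2.CHAIN_APPROX_NONE)[0],key=cv2.contourArea)+np.array([u-45,v-45])
    h=cv2.convexHull(cs);t=cen(h.astype(np.float32))
    s=fsolve(lambda q:cen(hull(*q))-t,g0,epsfcn=1e-4)
    H=hull(*s);print(n,s,cv2.boundingRect(h),cv2.boundingRect(H),cv2.contourArea(h),cv2.contourArea(H))
print(proj('wrist',[[.5941-.037,.0098+.0215,.1127],[.5941-.037,.0098-.0215,.1127]]))
cv2.imwrite('pics/w4c.png',cv2.resize(im[190:320,200:460],None,fx=3,fy=3,interpolation=cv2.INTER_CUBIC))
E
```

```text
L [0.61004374 0.06424125] (370, 238, 62, 58) (367, 234, 67, 65) 2791.5 3269.82481274195
R [ 0.60810017 -0.03550492] (225, 238, 59, 58) (222, 234, 66, 65) 2719.5 3256.2807315749815
[[359.22307958 203.68711623]
 [278.34275495 205.1826165 ]]
```

View pics/w4c.png

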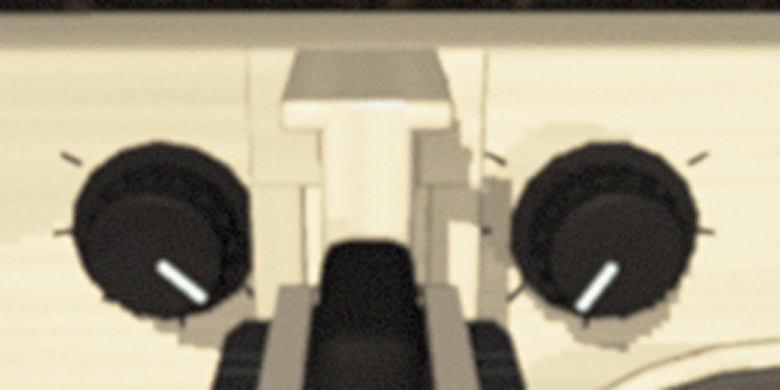

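Request:
arm_command([
  {"offset":[-4.4,0,0],"twist":[0,0,0],"jaw":0.5},
  {"offset":[-4.4,3,0],"twist":[0,0,0],"jaw":0.5},
  {"offset":[-4.4,5.3,-1],"twist":[0,0,0],"jaw":0.5},
  {"offset":[-4.4,5.3,-2.5],"twist":[0,0,0],"jaw":0.5},
  {"offset":[-4.4,5.3,-3.5],"twist":[0,0,0],"jaw":0.5},
  {"offset":[-4.4,5.3,-4.2],"twist":[0,0,0],"jaw":0.5},
  {"offset":[-4.4,5.3,-4.5],"twist":[0,0,0],"jaw":0.5},
  {"offset":[-4.4,5.3,-4.5],"twist":[0,0,0],"jaw":0.5},
  {"offset":[-4.4,5.3,-4.5],"twist":[0,0,0],"jaw":0.5},
])

```text
t: 10.5
tcp_pos: [0.551, 0.0622, 0.1298]
tcp_rot: [-3.141, 0.001, 3.123]
force: [0.5, 0.6, -0.3]
gripper_width: 0.149
grasp_force: 78.6
```

Request:
arm_command([
  {"offset":[0,0,-0.15],"twist":[0,0,0],"jaw":0.5},
  {"offset":[0,0,-0.27],"twist":[0,0,0],"jaw":0.5},
  {"offset":[0,0,-0.27],"twist":[0,0,0],"jaw":0.5},
])

```text
t: 10.8
tcp_pos: [0.5506, 0.0627, 0.1267]
tcp_rot: [-3.142, 0.0, 3.124]
force: [-0.3, -0.5, -1.0]
gripper_width: 0.149
grasp_force: 78.6
```

```bash
python3 - <<'E'
from h import *
for _ in range(2):
    s=robot.read_state();print(s['tcp_pos'],s['tcp_rot'],s['force']);shot('wrist')
im=shot('side','s1');p=proj('side',[.58,.06,.07])[0].astype(int);print(p)
c=im[p[1]-45:p[1]+45,p[0]-60:p[0]+60,::-1];d=shot('wrist')[190:310,240:400,::-1]
c=cv2.resize(c,(800,600)[::1] if 0 else (480,360),interpolation=2);d=cv2.resize(d,(480,360),interpolation=2)
cv2.imwrite('pics/c1.png',cv2.resize(np.hstack([c,d]),(800,300)))
E
```

```text
[0.55062288 0.06267059 0.12667034] [-3.14153903e+00  3.95430989e-04  3.12365552e+00] [-0.33469815 -0.47592977 -0.98236708]
[0.55056697 0.06273904 0.12665239] [-3.14154191e+00  2.57069415e-04  3.12382563e+00] [-0.61573123 -0.77086584 -1.7544783 ]
[312 226]
```

View pics/c1.png

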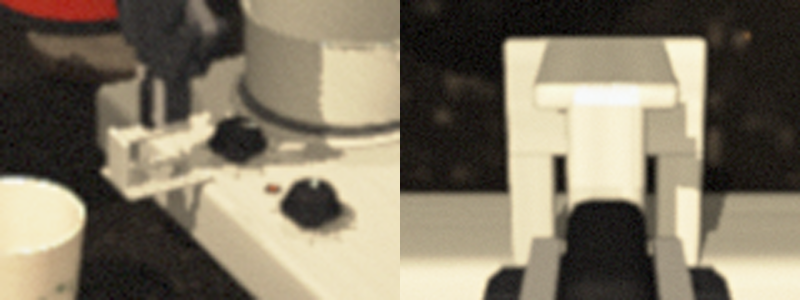

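Side view shows the fork level just over the deck in front of the left knob. Advancing slowly.

Request:
arm_command([
  {"offset":[0.7,-0.01,0],"twist":[0,0,0],"jaw":0.5},
  {"offset":[1.4,-0.03,0],"twist":[0,0,0],"jaw":0.5},
  {"offset":[2.1,-0.04,0],"twist":[0,0,0],"jaw":0.5},
  {"offset":[2.6,-0.05,0],"twist":[0,0,0],"jaw":0.5},
  {"offset":[3.0,-0.06,0],"twist":[0,0,0],"jaw":0.5},
  {"offset":[3.4,-0.06,0],"twist":[0,0,0],"jaw":0.5},
  {"offset":[3.8,-0.07,0],"twist":[0,0,0],"jaw":0.5},
  {"offset":[3.8,-0.07,0],"twist":[0,0,0],"jaw":0.5},
])

```text
t: 11.8
tcp_pos: [0.5891, 0.062, 0.1265]
tcp_rot: [3.142, 0.0, 3.124]
force: [0.2, 0.4, -1.2]
gripper_width: 0.153
grasp_force: 78.6
```

Request:
arm_command([
  {"offset":[0.5,-0.01,0],"twist":[0,0,0],"jaw":0.5},
  {"offset":[1.0,-0.02,0],"twist":[0,0,0],"jaw":0.5},
  {"offset":[1.5,-0.03,0],"twist":[0,0,0],"jaw":0.5},
  {"offset":[1.8,-0.03,0],"twist":[0,0,0],"jaw":0.5},
  {"offset":[1.95,-0.03,0],"twist":[0,0,0],"jaw":0.5},
  {"offset":[1.95,-0.03,0],"twist":[0,0,0],"jaw":0.5},
])

```text
t: 12.4
tcp_pos: [0.6083, 0.0617, 0.1265]
tcp_rot: [-3.142, 0.0, 3.124]
force: [0.1, -0.2, -1.8]
gripper_width: 0.148
grasp_force: 78.6
```

```bash
python3 - <<'E'
from h import *
for c in ('wrist','side','top'):
    s=robot.read_state();shot(c);print(s['tcp_pos'],s['force'])
    for n,z in(('knob_left',.06),('fork_slot',.064)):
        for r in cams.place_of(c,n)[:2]: print(c,n,round(r['confidence'],2),np.round(r['point']),np.round(onz(c,r['point'],z),4))
E
```

```text
[0.60828244 0.06172092 0.12654845] [ 0.1299077  -0.18934921 -1.76675323]
wrist knob_left 0.94 [326. 270.] [0.6105 0.065  0.06  ]
[0.60793084 0.06172055 0.12659846] [-0.51945788  0.12367578 -0.71020474]
side knob_left 0.64 [324. 227.] [0.6126 0.0606 0.06  ]
side fork_slot 0.87 [323. 223.] [0.6163 0.072  0.064 ]
side fork_slot 0.76 [214. 213.] [0.4079 0.2406 0.064 ]
[0.60790958 0.06172707 0.12664837] [-0.11962614  0.20738504 -0.67585416]
top fork_slot 0.97 [170. 278.] [0.4433 0.3561 0.064 ]
```

Request:
arm_command([
  {"offset":[0,0,0.3],"twist":[0,0,0],"jaw":0.5},
  {"offset":[0,0,0.5],"twist":[0,0,0],"jaw":0.5},
  {"offset":[0,0,0.6],"twist":[0,0,0],"jaw":0.5},
  {"offset":[0,0,0.7],"twist":[0,0,0],"jaw":0.5},
  {"offset":[0,0,0.8],"twist":[0,0,0],"jaw":0.5},
  {"offset":[0,0,1.0],"twist":[0,0,0],"jaw":0.5},
  {"offset":[0,0,1.3],"twist":[0,0,0],"jaw":0.5},
  {"offset":[0,0,1.7],"twist":[0,0,0],"jaw":0.5},
  {"offset":[0,0,2.1],"twist":[0,0,0],"jaw":0.5},
  {"offset":[0,0,2.5],"twist":[0,0,0],"jaw":0.5},
])

```text
t: 13.85
tcp_pos: [0.6089, 0.0615, 0.1534]
tcp_rot: [-3.141, 0.003, 3.124]
force: [-0.1, 0.4, -2.7]
gripper_width: 0.15
grasp_force: 78.6
```

Request:
arm_command([
  {"offset":[0,0,0.4],"twist":[0,0,0],"jaw":0.5},
  {"offset":[0,0,0.9],"twist":[0,0,0],"jaw":0.5},
  {"offset":[0,0,1.5],"twist":[0,0,0],"jaw":0.5},
  {"offset":[0,0,2],"twist":[0,0,0],"jaw":0.5},
  {"offset":[0,0,2],"twist":[0,0,0],"jaw":0.5},
])

```text
t: 14.35
tcp_pos: [0.6087, 0.0617, 0.173]
tcp_rot: [-3.142, 0.002, 3.124]
force: [-0.2, -0.3, -1.5]
gripper_width: 0.151
grasp_force: 78.6
```

```bash
python3 - <<'E'
from h import *
for c in ('wrist','side','top'):
    s=robot.read_state();shot(c,c+'_lift');print(s['tcp_pos'],s['force'])
    for n,z in(('knob_left',.1),('spindle_left',.06)):
        for r in cams.place_of(c,n)[:2]: print(c,n,round(r['confidence'],2),np.round(r['point']),np.round(onz(c,r['point'],z),4))
E
```

```text
[0.60871424 0.06174368 0.17295935] [-0.17501287 -0.26046761 -1.52198141]
wrist knob_left 0.86 [325. 272.] [0.6144 0.0644 0.1   ]
[0.60799752 0.06174225 0.171433  ] [ 0.26423982 -0.22329417 -1.57656003]
side knob_left 0.55 [322. 209.] [0.6133 0.0736 0.1   ]
side spindle_left 0.87 [325. 229.] [0.6095 0.0507 0.06  ]
[0.60778969 0.06175101 0.17110436] [ 0.01035655 -1.00664594 -1.09806802]
top spindle_left 0.66 [298. 202.] [0.6211 0.0696 0.06  ]
top spindle_left 0.21 [322. 298.] [0.3942 0.014  0.06  ]
```

Left knob rose with the puller (side row 227→209, same place in the wrist view). Carrying to the tray.

Request:
arm_command([
  {"offset":[-0.2,-0.3,0],"twist":[0,0,0],"jaw":0.5},
  {"offset":[-0.6,-1,0],"twist":[0,0,0.01],"jaw":0.5},
  {"offset":[-1.4,-2.2,0],"twist":[0,0,0.03],"jaw":0.5},
  {"offset":[-2.5,-4,0],"twist":[0,0,0.05],"jaw":0.5},
  {"offset":[-3.8,-6,0],"twist":[0,0,0.07],"jaw":0.5},
  {"offset":[-5.3,-8.5,0],"twist":[0,0,0.09],"jaw":0.5},
  {"offset":[-6.9,-11,0],"twist":[0,0,0.11],"jaw":0.5},
  {"offset":[-8.5,-13.5,0],"twist":[0,0,0.13],"jaw":0.5},
  {"offset":[-10,-16,-0.2],"twist":[0,0,0.15],"jaw":0.5},
  {"offset":[-11.5,-18.3,-0.6],"twist":[0,0,0.17],"jaw":0.5},
])

```text
t: 15.8
tcp_pos: [0.4922, -0.1228, 0.1661]
tcp_rot: [-3.14, 0.001, -2.989]
force: [-0.0, -0.1, -1.1]
gripper_width: 0.152
grasp_force: 78.7
```

Request:
arm_command([
  {"offset":[-1.4,-2.1,-0.5],"twist":[0,0,0.01],"jaw":0.5},
  {"offset":[-2.6,-4,-1.1],"twist":[0,0,0.02],"jaw":0.5},
  {"offset":[-3.5,-5.6,-1.9],"twist":[0,0,0.02],"jaw":0.5},
  {"offset":[-4.2,-6.7,-2.8],"twist":[0,0,0.02],"jaw":0.5},
  {"offset":[-4.5,-7.1,-3.8],"twist":[0,0,0.02],"jaw":0.5},
  {"offset":[-4.6,-7.3,-4.8],"twist":[0,0,0.02],"jaw":0.5},
  {"offset":[-4.6,-7.3,-5.5],"twist":[0,0,0.02],"jaw":0.5},
  {"offset":[-4.6,-7.3,-5.7],"twist":[0,0,0.02],"jaw":0.5},
  {"offset":[-4.6,-7.3,-5.7],"twist":[0,0,0.02],"jaw":0.5},
])

```text
t: 16.7
tcp_pos: [0.447, -0.1935, 0.108]
tcp_rot: [3.141, -0.001, -2.968]
force: [0.2, -0.6, -2.8]
gripper_width: 0.152
grasp_force: 78.7
```

```bash
python3 - <<'E'
from h import *
for c in ('wrist','side','top'):
    s=robot.read_state();shot(c,c+'_tray');print(s['tcp_pos'],s['tcp_rot'],s['force'])
    for n,z in(('knob_left',.034),('tray',0),('fork_slot',.045)):
        for r in cams.place_of(c,n)[:2]: print(c,n,round(r['confidence'],2),np.round(r['point']),np.round(onz(c,r['point'],z),4))
    for r in cams.cut_out(c,'tray')[:1]:
        m=r['region'].astype(np.uint8);print(r['extent'],r['confidence'])
        k=max(cv2.findContours(m,0,2)[0],key=cv2.contourArea)
        for p in cv2.approxPolyDP(cv2.convexHull(k),6,True)[:,0]: print('  ',p,np.round(onz(c,p,.02),3))
E
```

```text
[ 0.44703647 -0.19351541  0.10801713] [ 3.14074264e+00 -5.25568031e-04 -2.96827566e+00] [ 0.15613886 -0.57703034 -2.80769098]
wrist knob_left 0.63 [327. 270.] [ 0.4534 -0.189   0.034 ]
wrist tray 0.58 [231. 185.] [ 0.4184 -0.2595  0.    ]
[3.3, 40.0, 425.9, 315.1] 0.97
   [ 2 45] [ 0.359 -0.386  0.02 ]
   [423  49] [ 0.323 -0.16   0.02 ]
   [401 311] [ 0.48  -0.134  0.02 ]
   [ 62 307] [ 0.517 -0.36   0.02 ]
[ 0.44758888 -0.19427526  0.10924057] [-3.14079771e+00  1.15309506e-03 -2.96890133e+00] [-0.15187247  0.03151385 -1.47215564]
side knob_left 0.68 [318. 314.] [ 0.4511 -0.1964  0.034 ]
side knob_left 0.43 [248. 262.] [0.407  0.0379 0.034 ]
side tray 0.88 [319. 358.] [ 0.4101 -0.2733  0.    ]
side tray 0.65 [443. 347.] [ 0.6302 -0.3582  0.    ]
side fork_slot 0.86 [215. 213.] [0.4215 0.2742 0.045 ]
side fork_slot 0.72 [313. 309.] [ 0.4425 -0.1906  0.045 ]
[249.7, 313.3, 395.6, 407.2] 0.56
   [249 331] [ 0.32  -0.166  0.02 ]
   [292 312] [ 0.418 -0.15   0.02 ]
   [333 315] [ 0.484 -0.196  0.02 ]
   [395 364] [ 0.507 -0.371  0.02 ]
   [326 408] [ 0.348 -0.404  0.02 ]
[ 0.44718619 -0.19432304  0.10882061] [-3.14129405e+00  5.39608048e-04 -2.96937354e+00] [-0.29316311  0.07085465 -2.46467374]
top tray 0.79 [441. 284.] [ 0.4329 -0.2659  0.    ]
top fork_slot 0.63 [172. 277.] [0.4478 0.3569 0.045 ]
[387.2, 247.0, 497.6, 326.6] 0.88
   [481 248] [ 0.515 -0.36   0.02 ]
   [496 313] [ 0.363 -0.384  0.02 ]
   [437 324] [ 0.339 -0.249  0.02 ]
   [455 275] [ 0.452 -0.296  0.02 ]
```

Request:
arm_command([
  {"offset":[0,0,-0.6],"twist":[0,0,0],"jaw":0.5},
  {"offset":[0,0,-1.4],"twist":[0,0,0],"jaw":0.5},
  {"offset":[0,0,-2.2],"twist":[0,0,0],"jaw":0.5},
  {"offset":[0,0,-2.8],"twist":[0,0,0],"jaw":0.5},
  {"offset":[0,0,-3.2],"twist":[0,0,0],"jaw":0.5},
  {"offset":[0,0,-3.4],"twist":[0,0,0],"jaw":0.5},
  {"offset":[0,0,-3.6],"twist":[0,0,0],"jaw":0.5},
  {"offset":[0,0,-3.8],"twist":[0,0,0],"jaw":0.5},
  {"offset":[0,0,-3.9],"twist":[0,0,0],"jaw":0.5},
  {"offset":[0,0,-3.9],"twist":[0,0,0],"jaw":0.5},
])

```text
t: 18.45
tcp_pos: [0.4472, -0.1943, 0.0697]
tcp_rot: [-3.141, 0.0, -2.969]
force: [0.7, 0.3, -2.2]
gripper_width: 0.153
grasp_force: 78.8
```

Request:
arm_command([
  {"offset":[-0.3,-0.05,0],"twist":[0,0,0],"jaw":0.5},
  {"offset":[-0.8,-0.14,0],"twist":[0,0,0],"jaw":0.5},
  {"offset":[-1.4,-0.24,0],"twist":[0,0,0],"jaw":0.5},
  {"offset":[-2.1,-0.37,0],"twist":[0,0,0],"jaw":0.5},
  {"offset":[-2.9,-0.51,0],"twist":[0,0,0],"jaw":0.5},
  {"offset":[-3.7,-0.65,0],"twist":[0,0,0],"jaw":0.5},
  {"offset":[-4.4,-0.77,0],"twist":[0,0,0],"jaw":0.5},
  {"offset":[-5,-0.87,0],"twist":[0,0,0],"jaw":0.5},
  {"offset":[-5.1,-0.89,0],"twist":[0,0,0],"jaw":0.5},
  {"offset":[-5.1,-0.89,0],"twist":[0,0,0],"jaw":0.5},
])

```text
t: 19.45
tcp_pos: [0.3959, -0.2033, 0.0697]
tcp_rot: [-3.141, 0.001, -2.97]
force: [0.2, -0.3, -0.7]
gripper_width: 0.151
grasp_force: 78.8
```

```bash
python3 - <<'E'
from h import *
for c in ('wrist','side'):
    s=robot.read_state();shot(c,c+'_k1');print(s['tcp_pos'],s['force'])
    for r in cams.place_of(c,'knob_left')[:3]: print(c,round(r['confidence'],2),np.round(r['point']),np.round(onz(c,r['point'],.003),4))
    for r in cams.cut_out(c,'knob_left')[:3]: print(c,round(r['confidence'],2),r['extent'])
E
```

```text
[ 0.39594978 -0.2032978   0.06968739] [ 0.18830269 -0.27629147 -0.66713892]
wrist 0.95 [301.5, 377.7, 347.9, 396.8]
[ 0.39632963 -0.20318772  0.06968148] [-0.19068623 -0.35977642 -0.40960041]
side 0.64 [317. 328.] [ 0.4481 -0.1985  0.003 ]
side 0.59 [304.7, 311.9, 326.8, 332.8]
```

Request:
arm_command([
  {"offset":[0,0,2.5],"twist":[0,0,0],"jaw":0.5},
  {"offset":[0,0,6],"twist":[0,0,0],"jaw":0.5},
  {"offset":[1,1,9],"twist":[0,0,-0.04],"jaw":0.5},
  {"offset":[4,4,10],"twist":[0,0,-0.1],"jaw":0.5},
  {"offset":[7,7.5,10],"twist":[0,0,-0.15],"jaw":0.5},
  {"offset":[10,11,9.5],"twist":[0,0,-0.189],"jaw":0.5},
  {"offset":[13,14,8.5],"twist":[0,0,-0.189],"jaw":0.5},
  {"offset":[14.7,16,7.5],"twist":[0,0,-0.189],"jaw":0.5},
  {"offset":[15.3,16.6,6.8],"twist":[0,0,-0.189],"jaw":0.5},
  {"offset":[15.3,16.6,6.7],"twist":[0,0,-0.189],"jaw":0.5},
])

```text
t: 20.75
tcp_pos: [0.5486, -0.0362, 0.1349]
tcp_rot: [3.141, -0.003, 3.127]
force: [0.3, -0.2, -1.3]
gripper_width: 0.154
grasp_force: 78.9
```

Request:
arm_command([
  {"offset":[0,0,-0.4],"twist":[0,0,0],"jaw":0.5},
  {"offset":[0,0,-0.8],"twist":[0,0,0],"jaw":0.5},
  {"offset":[0,0,-0.9],"twist":[0,0,0],"jaw":0.5},
  {"offset":[0,0,-0.9],"twist":[0,0,0],"jaw":0.5},
  {"offset":[0,0,-0.9],"twist":[0,0,0],"jaw":0.5},
])

```text
t: 21.25
tcp_pos: [0.549, -0.0377, 0.128]
tcp_rot: [-3.141, 0.001, 3.124]
force: [-0.4, 0.1, -0.3]
gripper_width: 0.152
grasp_force: 78.9
```

Request:
arm_command([
  {"offset":[0,0,-0.15],"twist":[0,0,0],"jaw":0.5},
  {"offset":[0.7,0,-0.15],"twist":[0,0,0],"jaw":0.5},
  {"offset":[1.4,-0.01,-0.15],"twist":[0,0,0],"jaw":0.5},
  {"offset":[2.0,-0.02,-0.15],"twist":[0,0,0],"jaw":0.5},
  {"offset":[2.5,-0.03,-0.15],"twist":[0,0,0],"jaw":0.5},
  {"offset":[3.0,-0.03,-0.15],"twist":[0,0,0],"jaw":0.5},
  {"offset":[3.5,-0.03,-0.15],"twist":[0,0,0],"jaw":0.5},
  {"offset":[3.8,-0.04,-0.15],"twist":[0,0,0],"jaw":0.5},
  {"offset":[3.8,-0.04,-0.15],"twist":[0,0,0],"jaw":0.5},
])

```text
t: 22.15
tcp_pos: [0.5874, -0.0376, 0.126]
tcp_rot: [-3.142, 0.0, 3.125]
force: [0.0, -0.8, -1.4]
gripper_width: 0.151
grasp_force: 78.9
```

Request:
arm_command([
  {"offset":[0.5,-0.02,0],"twist":[0,0,0],"jaw":0.5},
  {"offset":[1.0,-0.04,0.03],"twist":[0,0,0],"jaw":0.5},
  {"offset":[1.5,-0.05,0.03],"twist":[0,0,0],"jaw":0.5},
  {"offset":[1.8,-0.05,0.03],"twist":[0,0,0],"jaw":0.5},
  {"offset":[1.93,-0.05,0.03],"twist":[0,0,0],"jaw":0.5},
  {"offset":[1.93,-0.05,0.03],"twist":[0,0,0],"jaw":0.5},
])

```text
t: 22.75
tcp_pos: [0.6065, -0.0381, 0.1263]
tcp_rot: [-3.141, 0.0, 3.125]
force: [-0.6, -0.1, -1.0]
gripper_width: 0.154
grasp_force: 78.9
```

```bash
python3 - <<'E'
from h import *
for c in ('wrist','side'):
    s=robot.read_state();shot(c);print(s['tcp_pos'],s['force'])
    for n,z in(('knob_right',.06),):
        for r in cams.place_of(c,n)[:2]: print(c,n,round(r['confidence'],2),np.round(r['point'],1),np.round(onz(c,r['point'],z),4))
E
```

```text
[ 0.60653409 -0.03809216  0.12634943] [-0.61399303 -0.07804136 -1.04182352]
wrist knob_right 0.69 [324.5 271.4] [ 0.6096 -0.0358  0.06  ]
wrist knob_right 0.58 [325.9 268.3] [ 0.6077 -0.0349  0.06  ]
[ 0.6062687  -0.03804227  0.12635003] [ 0.52517526 -0.15228468 -0.52080341]
side knob_right 0.53 [343.3 246.9] [ 0.6033 -0.0388  0.06  ]
```

Same geometry as the left knob; pull up.

Request:
arm_command([
  {"offset":[0,0,0.3],"twist":[0,0,0],"jaw":0.5},
  {"offset":[0,0,0.5],"twist":[0,0,0],"jaw":0.5},
  {"offset":[0,0,0.6],"twist":[0,0,0],"jaw":0.5},
  {"offset":[0,0,0.7],"twist":[0,0,0],"jaw":0.5},
  {"offset":[0,0,0.8],"twist":[0,0,0],"jaw":0.5},
  {"offset":[0,0,1.0],"twist":[0,0,0],"jaw":0.5},
  {"offset":[0,0,1.3],"twist":[0,0,0],"jaw":0.5},
  {"offset":[0,0,1.7],"twist":[0,0,0],"jaw":0.5},
  {"offset":[0,0,2.1],"twist":[0,0,0],"jaw":0.5},
  {"offset":[0,0,2.5],"twist":[0,0,0],"jaw":0.5},
])

```text
t: 23.95
tcp_pos: [0.6072, -0.0382, 0.1532]
tcp_rot: [-3.141, 0.003, 3.125]
force: [-0.2, 0.5, -2.0]
gripper_width: 0.152
grasp_force: 78.7
```

Request:
arm_command([
  {"offset":[0,0,0.4],"twist":[0,0,0],"jaw":0.5},
  {"offset":[0,0,0.9],"twist":[0,0,0],"jaw":0.5},
  {"offset":[0,0,1.5],"twist":[0,0,0],"jaw":0.5},
  {"offset":[0,0,2],"twist":[0,0,0],"jaw":0.5},
  {"offset":[0,0,2],"twist":[0,0,0],"jaw":0.5},
])

```text
t: 24.45
tcp_pos: [0.607, -0.0382, 0.1728]
tcp_rot: [-3.141, 0.002, 3.125]
force: [-0.6, -0.0, -1.5]
gripper_width: 0.154
grasp_force: 78.7
```

```bash
python3 - <<'E'
from h import *
for c in ('wrist','side'):
    s=robot.read_state();shot(c);print(s['tcp_pos'],s['tcp_rot'],s['force'])
    for n,z in(('knob_right',.1),('spindle_right',.06)):
        for r in cams.place_of(c,n)[:3]: print(c,n,round(r['confidence'],2),np.round(r['point'],1),np.round(onz(c,r['point'],z),4))
E
```

```text
[ 0.60700531 -0.03816743  0.17275954] [-3.14121516e+00  2.32705000e-03  3.12478193e+00] [-0.57207727 -0.04418464 -1.46439628]
wrist knob_right 0.87 [326.7 267. ] [ 0.6093 -0.0344  0.1   ]
wrist knob_right 0.18 [466.9 243.2] [0.5959 0.0472 0.1   ]
wrist spindle_right 0.63 [539.1 420. ] [0.7672 0.1426 0.06  ]
[ 0.60626668 -0.0380331   0.17122182] [ 3.14159036e+00 -9.94512549e-05  3.12483457e+00] [-0.611315   -0.22683523 -1.46336338]
side knob_right 0.51 [341.8 226.8] [ 0.6089 -0.0203  0.1   ]
side spindle_right 0.8 [346. 249.] [ 0.6037 -0.0493  0.06  ]
```

Request:
arm_command([
  {"offset":[-0.2,-0.3,0],"twist":[0,0,0],"jaw":0.5},
  {"offset":[-0.6,-0.9,0],"twist":[0,0,0.01],"jaw":0.5},
  {"offset":[-1.4,-2.1,0],"twist":[0,0,0.03],"jaw":0.5},
  {"offset":[-2.5,-3.7,0],"twist":[0,0,0.05],"jaw":0.5},
  {"offset":[-3.8,-5.7,0],"twist":[0,0,0.07],"jaw":0.5},
  {"offset":[-5.3,-7.9,0],"twist":[0,0,0.09],"jaw":0.5},
  {"offset":[-6.9,-10.3,0],"twist":[0,0,0.11],"jaw":0.5},
  {"offset":[-8.5,-12.7,0],"twist":[0,0,0.13],"jaw":0.5},
  {"offset":[-10,-14.9,0],"twist":[0,0,0.15],"jaw":0.5},
  {"offset":[-11.4,-17,0],"twist":[0,0,0.17],"jaw":0.5},
])

```text
t: 25.75
tcp_pos: [0.4911, -0.2094, 0.1715]
tcp_rot: [-3.141, 0.0, -2.988]
force: [0.2, -0.3, -2.3]
gripper_width: 0.15
grasp_force: 78.7
```

Request:
arm_command([
  {"offset":[-1.2,-1.8,-0.1],"twist":[0,0,0.01],"jaw":0.5},
  {"offset":[-2.2,-3.3,-0.3],"twist":[0,0,0.019],"jaw":0.5},
  {"offset":[-2.9,-4.4,-0.7],"twist":[0,0,0.019],"jaw":0.5},
  {"offset":[-3.3,-5,-1.4],"twist":[0,0,0.019],"jaw":0.5},
  {"offset":[-3.4,-5.1,-2.4],"twist":[0,0,0.019],"jaw":0.5},
  {"offset":[-3.4,-5.1,-3.5],"twist":[0,0,0.019],"jaw":0.5},
  {"offset":[-3.4,-5.1,-4.7],"twist":[0,0,0.019],"jaw":0.5},
  {"offset":[-3.4,-5.1,-5.8],"twist":[0,0,0.019],"jaw":0.5},
  {"offset":[-3.4,-5.1,-6.2],"twist":[0,0,0.019],"jaw":0.5},
  {"offset":[-3.4,-5.1,-6.2],"twist":[0,0,0.019],"jaw":0.5},
])

```text
t: 26.75
tcp_pos: [0.4578, -0.2582, 0.108]
tcp_rot: [3.14, -0.001, -2.969]
force: [-0.1, 0.2, -1.5]
gripper_width: 0.15
grasp_force: 78.7
```

```bash
python3 - <<'E'
from h import *
for c in ('wrist','side'):
    s=robot.read_state();shot(c);print(s['tcp_pos'],s['tcp_rot'],s['force'])
    for r in cams.place_of(c,'knob_right')[:3]: print(c,round(r['confidence'],2),np.round(r['point'],1),np.round(onz(c,r['point'],.035),4),np.round(onz(c,r['point'],.003),4))
E
```

```text
[ 0.45781928 -0.25818924  0.1080168 ] [ 3.13976180e+00 -1.45030491e-03 -2.96873930e+00] [-0.13899642  0.15654398 -1.45462099]
wrist 0.57 [325.5 266.8] [ 0.4621 -0.2554  0.035 ] [ 0.4749 -0.2529  0.003 ]
[ 0.45861617 -0.25896533  0.1095679 ] [-3.14133340e+00  4.76941136e-04 -2.96897307e+00] [-0.66131425 -0.3470343  -1.82086152]
side 0.6 [336.9 325.7] [ 0.4632 -0.2451  0.035 ] [ 0.4855 -0.2103  0.003 ]
```

Request:
arm_command([
  {"offset":[0,0,-0.6],"twist":[0,0,0],"jaw":0.5},
  {"offset":[0,0,-1.4],"twist":[0,0,0],"jaw":0.5},
  {"offset":[0,0,-2.2],"twist":[0,0,0],"jaw":0.5},
  {"offset":[0,0,-2.8],"twist":[0,0,0],"jaw":0.5},
  {"offset":[0,0,-3.2],"twist":[0,0,0],"jaw":0.5},
  {"offset":[0,0,-3.4],"twist":[0,0,0],"jaw":0.5},
  {"offset":[0,0,-3.6],"twist":[0,0,0],"jaw":0.5},
  {"offset":[0,0,-3.8],"twist":[0,0,0],"jaw":0.5},
  {"offset":[0,0,-3.9],"twist":[0,0,0],"jaw":0.5},
  {"offset":[0,0,-3.9],"twist":[0,0,0],"jaw":0.5},
])

```text
t: 27.95
tcp_pos: [0.4584, -0.2591, 0.0705]
tcp_rot: [-3.141, 0.0, -2.969]
force: [-0.6, 0.7, -1.8]
gripper_width: 0.149
grasp_force: 78.8
```

Request:
arm_command([
  {"offset":[-0.3,-0.05,0],"twist":[0,0,0],"jaw":0.5},
  {"offset":[-0.8,-0.14,0],"twist":[0,0,0],"jaw":0.5},
  {"offset":[-1.4,-0.24,0],"twist":[0,0,0],"jaw":0.5},
  {"offset":[-2.1,-0.37,0],"twist":[0,0,0],"jaw":0.5},
  {"offset":[-2.9,-0.51,0],"twist":[0,0,0],"jaw":0.5},
  {"offset":[-3.7,-0.65,0],"twist":[0,0,0],"jaw":0.5},
  {"offset":[-4.4,-0.77,0],"twist":[0,0,0],"jaw":0.5},
  {"offset":[-5,-0.87,0],"twist":[0,0,0],"jaw":0.5},
  {"offset":[-5.1,-0.89,0],"twist":[0,0,0],"jaw":0.5},
  {"offset":[-5.1,-0.89,0],"twist":[0,0,0],"jaw":0.5},
])

```text
t: 28.95
tcp_pos: [0.4072, -0.268, 0.0704]
tcp_rot: [-3.142, 0.0, -2.97]
force: [-0.7, -0.3, -0.5]
gripper_width: 0.154
grasp_force: 78.8
```

```bash
python3 - <<'E'
from h import *
for c in ('side','top'):
    s=robot.read_state();shot(c);print(s['tcp_pos'],s['tcp_rot'],s['force'])
    for r in cams.place_of(c,'knob_right')[:3]: print(c,round(r['confidence'],2),np.round(r['point'],1),np.round(onz(c,r['point'],.003),4))
E
```

```text
[ 0.40715855 -0.26802927  0.07044963] [-3.14154242e+00  4.13368872e-04 -2.96980092e+00] [-0.66566181 -0.3150617  -0.45030732]
side 0.65 [328.1 346.2] [ 0.4391 -0.2556  0.003 ]
side 0.43 [443.5 345.6] [ 0.6306 -0.3583  0.003 ]
[ 0.40751275 -0.26798258  0.07046634] [-3.14147708e+00  5.04919800e-04 -2.96933319e+00] [ 0.32233126  0.68049798 -1.25743578]
top 0.56 [437.5 278. ] [ 0.4475 -0.2577  0.003 ]
```

```bash
python3 - <<'E'
from h import *
a=shot('side')[295:400,255:395,::-1];b=shot('top')[240:345,375:515,::-1]
cv2.imwrite('pics/c2.png',np.hstack([cv2.resize(x,(400,300),interpolation=2) for x in(a,b)]))
E
```

```text
(no output)
```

View pics/c2.png

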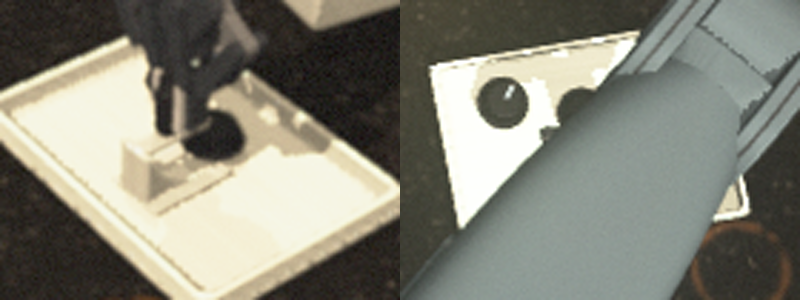

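The top part of the crop shows knob 1 well placed at px (411,276). Knob 2, at about (438,279), seems to have been dragged back ~2 cm by the prong tips. I'll lower the fork, push forward again and withdraw lower.

Request:
arm_command([
  {"offset":[0,0,-0.1],"twist":[0,0,0],"jaw":0.5},
  {"offset":[0,0,-0.18],"twist":[0,0,0],"jaw":0.5},
  {"offset":[0,0,-0.18],"twist":[0,0,0],"jaw":0.5},
])

```text
t: 29.55
tcp_pos: [0.4073, -0.2679, 0.0684]
tcp_rot: [3.141, 0.0, -2.969]
force: [0.7, -0.4, -1.1]
gripper_width: 0.153
grasp_force: 78.8
```

```bash
python3 - <<'E'
from h import *
im=cv2.imread('pics/c2.png')
for _ in range(2):
    s=robot.read_state();shot('wrist');print(s['tcp_pos'],s['tcp_rot'],s['force'],s['torque'])
for c in('wrist','side','top'):
  shot(c)
  for n in('puller_grip','puller','knob_right','fork_slot'):
    for r in cams.cut_out(c,n)[:2]:
        if n!='fork_slot': print(c,n,round(r['confidence'],2),np.round(r['extent']))
    for r in cams.place_of(c,n)[:2]: print('   ',c,n,round(r['confidence'],2),np.round(r['point'],1),np.round(onz(c,r['point'],{'puller_grip':.06}.get(n,.004)),4))
m=[r for r in cams.cut_out('top','tray')]
E
```

```text
[ 0.4073335  -0.26787251  0.06841398] [ 3.14138640e+00  7.81347043e-05 -2.96930537e+00] [ 0.73423903 -0.38603385 -1.09985863] [ 0.01085549 -0.02792947 -0.04199573]
[ 0.40734372 -0.26788952  0.06848889] [ 3.14146397e+00  1.51463323e-04 -2.96929811e+00] [-0.51712355 -0.03692873 -1.57588313] [ 0.00952139 -0.02158002  0.01900465]
wrist puller_grip 0.64 [283. 202. 364. 383.]
wrist puller_grip 0.16 [ 99. 143. 574. 414.]
    wrist puller_grip 0.76 [324.5 319.3] [ 0.4078 -0.266   0.06  ]
wrist puller 0.7 [283. 207. 363. 386.]
    wrist puller 0.64 [322.4 272.2] [ 0.4104 -0.2664  0.004 ]
    wrist puller 0.63 [432.2 348.9] [ 0.4496 -0.1906  0.004 ]
side puller_grip 0.91 [294. 324. 335. 374.]
side puller_grip 0.8 [200. 188. 228. 221.]
    side puller_grip 0.46 [248.4 263.7] [ 0.3905 -0.0062  0.06  ]
    side puller_grip 0.45 [345.  248.4] [ 0.6031 -0.0461  0.06  ]
side puller 0.91 [296. 322. 336. 373.]
side puller 0.91 [199. 186. 228. 218.]
    side puller 0.89 [210.2 213.1] [0.4371 0.3547 0.004 ]
    side puller 0.7 [319.  354.5] [ 0.412 -0.269  0.004]
side knob_right 0.59 [317. 329. 342. 348.]
    side knob_right 0.79 [329.6 345.6] [ 0.4418 -0.2564  0.004 ]
    side fork_slot 0.95 [314.3 351.8] [ 0.4081 -0.2584  0.004 ]
    side fork_slot 0.58 [216.  213.6] [0.4497 0.3449 0.004 ]
top puller_grip 0.83 [156. 258. 185. 292.]
top puller_grip 0.67 [244. 114. 370. 186.]
    top puller_grip 0.89 [161.6 273.9] [0.4533 0.3762 0.06  ]
    top puller_grip 0.59 [320.9 297.5] [0.3963 0.0155 0.06  ]
top puller 0.77 [155. 260. 185. 288.]
    top puller 0.93 [166.8 280. ] [0.4482 0.3794 0.004 ]
top knob_right 0.44 [429. 268. 441. 284.]
    top knob_right 0.54 [439.3 278.9] [ 0.4451 -0.2616  0.004 ]
    top fork_slot 0.66 [170.5 277.3] [0.4545 0.3711 0.004 ]
```

Request:
arm_command([
  {"offset":[-0.4,-0.07,0],"twist":[0,0,0],"jaw":0.5},
  {"offset":[-0.8,-0.14,0],"twist":[0,0,0],"jaw":0.5},
  {"offset":[-1.2,-0.21,0],"twist":[0,0,0],"jaw":0.5},
  {"offset":[-1.6,-0.28,0],"twist":[0,0,0],"jaw":0.5},
  {"offset":[-1.8,-0.32,0],"twist":[0,0,0],"jaw":0.5},
  {"offset":[-1.8,-0.32,0],"twist":[0,0,0],"jaw":0.5},
])

```text
t: 31.65
tcp_pos: [0.389, -0.2712, 0.0686]
tcp_rot: [-3.142, 0.0, -2.97]
force: [-0.0, 0.2, -0.7]
gripper_width: 0.15
grasp_force: 78.8
```

```bash
python3 - <<'E'
from h import *
s=robot.read_state();print(s['tcp_pos'],s['force'])
for c in('wrist','side','top'):
  shot(c)
  for n in('knob_right','puller'):
    for r in cams.cut_out(c,n)[:3]: print(c,n,round(r['confidence'],2),np.round(r['extent']))
    for r in cams.place_of(c,n)[:2]: print('   ',c,n,round(r['confidence'],2),np.round(r['point'],1),np.round(onz(c,r['point'],.004),4))
E
```

```text
[ 0.38898231 -0.2712445   0.06861437] [-0.03974263  0.15925741 -0.71289719]
wrist knob_right 0.86 [307. 374. 349. 394.]
wrist puller 0.96 [283. 206. 364. 383.]
    wrist puller 0.92 [324.2 270.4] [ 0.3913 -0.2687  0.004 ]
side knob_right 0.9 [316. 329. 340. 351.]
    side knob_right 0.65 [328.5 344.9] [ 0.4411 -0.2537  0.004 ]
side puller 0.93 [202. 186. 225. 216.]
side puller 0.91 [288. 326. 331. 378.]
    side puller 0.8 [210.6 214. ] [0.4362 0.3493 0.004 ]
    side puller 0.77 [309.9 359.9] [ 0.3902 -0.2741  0.004 ]
top knob_right 0.51 [429. 268. 448. 289.]
    top knob_right 0.52 [440.2 277.6] [ 0.4482 -0.2639  0.004 ]
top puller 0.7 [152. 261. 184. 292.]
    top puller 0.85 [169.5 277. ] [0.4552 0.3735 0.004 ]
```

Knob 2 stayed put this time and the prongs are clear. Lift and go to the free end of the tray.

Request:
arm_command([
  {"offset":[0,0,1.5],"twist":[0,0,0],"jaw":0.5},
  {"offset":[0,0,4],"twist":[0,0,0],"jaw":0.5},
  {"offset":[0,-0.5,6],"twist":[0,0,0],"jaw":0.5},
  {"offset":[1.5,-2.5,6.5],"twist":[0,0,0],"jaw":0.5},
  {"offset":[3.2,-4,6],"twist":[0,0,0],"jaw":0.5},
  {"offset":[4,-5.2,4.5],"twist":[0,0,0],"jaw":0.5},
  {"offset":[4,-5.2,3],"twist":[0,0,0],"jaw":0.5},
  {"offset":[4,-5.2,1.6],"twist":[0,0,0],"jaw":0.5},
  {"offset":[4,-5.2,0.8],"twist":[0,0,0],"jaw":0.5},
  {"offset":[4,-5.2,0.6],"twist":[0,0,0],"jaw":0.5},
])

```text
t: 33.4
tcp_pos: [0.4279, -0.3215, 0.0725]
tcp_rot: [3.138, -0.002, -2.969]
force: [0.1, -0.2, -1.5]
gripper_width: 0.15
grasp_force: 78.7
```

```bash
python3 - <<'E'
from h import *
for c in('side','wrist'):
  shot(c);s=robot.read_state();print(s['tcp_pos'],s['force'])
  for n in('knob_right','puller','tray'):
    for r in cams.cut_out(c,n)[:3]: print(c,n,round(r['confidence'],2),np.round(r['extent']))
    for r in cams.place_of(c,n)[:3]: print('   ',c,n,round(r['confidence'],2),np.round(r['point'],1),np.round(onz(c,r['point'],.004),4))
E
```

```text
[ 0.42830417 -0.32195295  0.07320084] [ 0.13242951 -0.42445506 -1.52234632]
side knob_right 0.56 [316. 330. 335. 353.]
side knob_right 0.55 [429. 316. 459. 379.]
side knob_right 0.4 [320. 335. 360. 384.]
    side knob_right 0.73 [328.3 342.6] [ 0.4441 -0.2478  0.004 ]
side puller 0.96 [318. 334. 364. 386.]
side puller 0.83 [202. 185. 223. 216.]
    side puller 0.93 [341.6 367. ] [ 0.4306 -0.3174  0.004 ]
    side puller 0.93 [209.8 211.7] [0.439  0.3629 0.004 ]
side tray 0.91 [250. 302. 396. 409.]
    side tray 0.58 [321.4 355.3] [ 0.4148 -0.273   0.004 ]
[ 0.42974752 -0.32349218  0.07545569] [ 0.49575631 -0.38808108 -0.43885541]
wrist knob_right 0.84 [394. 266. 470. 339.]
    wrist knob_right 0.9 [426.7 295.5] [ 0.4398 -0.2563  0.004 ]
wrist puller 0.57 [283. 205. 363. 383.]
    wrist puller 0.62 [322.1 270.1] [ 0.4339 -0.3216  0.004 ]
wrist tray 0.93 [221. 113. 639. 395.]
    wrist tray 0.91 [432.7 262.2] [ 0.4177 -0.2583  0.004 ]
```

Request:
arm_command([
  {"offset":[0,0,-0.3],"twist":[0,0,0],"jaw":0.5},
  {"offset":[0,0,-0.55],"twist":[0,0,0],"jaw":0.5},
  {"offset":[0,0,-0.7],"twist":[0,0,0],"jaw":0.5},
  {"offset":[0,0,-0.75],"twist":[0,0,0],"jaw":0.5},
  {"offset":[0,0,-0.75],"twist":[0,0,0],"jaw":0.5},
  {"offset":[0,0,-0.75],"twist":[0,0,0],"jaw":0.5},
])

```text
t: 34.7
tcp_pos: [0.4293, -0.3231, 0.0678]
tcp_rot: [-3.142, 0.0, -2.969]
force: [-2.0, 1.2, 5.3]
gripper_width: 0.149
grasp_force: 79.9
```

Floor contact felt (~6 N). Release gently and rise.

Request:
arm_command([
  {"offset":[0,0,0.03],"twist":[0,0,0],"jaw":1.8},
  {"offset":[0,0,0.03],"twist":[0,0,0],"jaw":2.5},
  {"offset":[0,0,0.03],"twist":[0,0,0],"jaw":3.5},
  {"offset":[0,0,0.03],"twist":[0,0,0],"jaw":4},
  {"offset":[0,0,1],"twist":[0,0,0],"jaw":4},
  {"offset":[0,0,3],"twist":[0,0,0],"jaw":4},
  {"offset":[0,0,6],"twist":[0,0,0],"jaw":4},
  {"offset":[0,0,10],"twist":[0,0,0],"jaw":4},
  {"offset":[-2,0,14],"twist":[0,0,0],"jaw":4},
  {"offset":[-4,0,16],"twist":[0,0,0],"jaw":4},
])

```text
t: 35.7
tcp_pos: [0.3902, -0.3242, 0.2322]
tcp_rot: [-3.136, 0.004, -2.968]
force: [-0.2, -0.5, 0.1]
gripper_width: 0.472
grasp_force: 0.0
```

Request:
arm_command([
  {"offset":[-3,-2,3],"twist":[0,0,0],"jaw":4},
  {"offset":[-3,-2,3],"twist":[0,0,0],"jaw":4},
  {"offset":[-3,-2,3],"twist":[0,0,0],"jaw":4},
])

```text
t: 36.0
tcp_pos: [0.3595, -0.344, 0.2588]
tcp_rot: [-3.139, 0.002, -2.971]
force: [-0.4, -0.2, -0.8]
gripper_width: 0.471
grasp_force: 0.0
```

```bash
python3 - <<'E'
from h import *
print(robot.read_state()['t'],robot.read_state()['gripper_width'])
Z=dict(knob_left=.003,puller=.003,puller_grip=.06,tray=0,saucepan_mid=.103,mug_mid=.0475,salt_shaker_mid=.105,spice_jar_mid=.053)
for c in('side','wrist','top'):
  shot(c,c+'_end')
  for n,z in Z.items():
    for r in cams.place_of(c,n)[:3]:
      if r['confidence']>.4:print(c,n,round(r['confidence'],2),np.round(r['point'],1),np.round(onz(c,r['point'],z),4))
for r in cams.cut_out('wrist','knob_left')[:4]: print(r['confidence'],r['extent'],r['region'].sum())
shot('wrist');
for r in cams.cut_out('wrist','knob_left')[:4]: print(r['confidence'],r['extent'],r['region'].sum())
a=np.linspace(0,2*np.pi,72)
for x,y in((.4475,-.194),(.440,-.257)):
    P=np.vstack([np.c_[x+r*np.cos(a),y+r*np.sin(a),0*a+z] for r,z in((.022,.013),(.022,.017),(.017,.030))]);q=proj('wrist',P);print('pred',q.min(0),q.max(0))
E
```

```text
36.0 0.47057516967357343
side knob_left 0.76 [316.9 324.8] [ 0.4526 -0.1895  0.003 ]
side puller 0.96 [211.9 213.5] [0.4409 0.3523 0.003 ]
side puller 0.75 [343.5 368.1] [ 0.4327 -0.3206  0.003 ]
side puller_grip 0.79 [346.8 343.8] [ 0.4346 -0.3236  0.06  ]
side puller_grip 0.74 [207.7 194.4] [0.4334 0.3529 0.06  ]
side tray 0.89 [320.7 355.4] [ 0.4159 -0.2686  0.    ]
side saucepan_mid 0.8 [353.2 196.5] [0.7112 0.0938 0.103 ]
wrist knob_left 0.95 [436.9 298. ] [ 0.4513 -0.1874  0.003 ]
wrist puller 0.56 [333.5 267.5] [ 0.4338 -0.3158  0.003 ]
wrist puller_grip 0.97 [329.6 283.5] [ 0.4287 -0.3226  0.06  ]
wrist tray 0.81 [384.3 260.6] [ 0.4166 -0.2593  0.    ]
top knob_left 0.74 [411.2 275.7] [ 0.4534 -0.1961  0.003 ]
top puller 0.92 [466.1 285.1] [ 0.4302 -0.3237  0.003 ]
top puller 0.82 [168.8 277.1] [0.4552 0.3754 0.003 ]
top puller_grip 0.7 [470.7 279. ] [ 0.4356 -0.3228  0.06  ]
top tray 0.57 [442.1 287.2] [ 0.426  -0.2679  0.    ]
top saucepan_mid 0.63 [279.9 152.1] [0.7276 0.1081 0.103 ]
top mug_mid 0.9 [320.  299.3] [0.3938 0.0179 0.0475]
top salt_shaker_mid 0.91 [248.1 198.4] [0.6165 0.1784 0.105 ]
top spice_jar_mid 0.96 [501.3 213. ] [ 0.591  -0.4042  0.053 ]
0.55 [420.4, 282.8, 460.1, 317.8] 1011
0.71 [420.9, 285.6, 456.4, 318.6] 1005
0.63 [437.0, 396.1, 637.9, 477.8] 3324
pred [416.22786295 280.74240341] [455.49488681 318.72850989]
pred [364.40195315 266.01461899] [403.70769717 304.43228775]
```

```bash
python3 - <<'E'
from h import *
for c,(x0,y0,x1,y1) in(('wrist',(340,240,480,340)),('top',(395,255,460,300))):
    g=cv2.cvtColor(shot(c),cv2.COLOR_RGB2GRAY)[y0:y1,x0:x1]
    n,l,st,ce=cv2.connectedComponentsWithStats((g<90).astype(np.uint8))
    for i in range(1,n):
        if st[i,4]>60:
            m=l==i;h=cv2.convexHull(np.argwhere(m)[:,::-1].astype(np.int32));f=np.zeros_like(g);cv2.fillConvexPoly(f,h,1)
            print(c,ce[i]+[x0,y0],st[i],'bright inside',int(((g>120)&(cv2.erode(f,np.ones((5,5)))>0)).sum()),cv2.fitEllipse(h))
E
```

```text
wrist [393.0503924 312.8323007] [   0   28  140   72 2421] bright inside 2634 ((74.15420532226562, 114.24817657470703), (131.40243530273438, 184.50888061523438), 147.08070373535156)
wrist [437.44988864 300.35412027] [ 79  45  37  33 898] bright inside 29 ((97.37608337402344, 60.93779754638672), (32.793373107910156, 36.24588394165039), 72.80648040771484)Traceback (most recent call last):
  File "<stdin>", line 8, in <module>
cv2.error: OpenCV(4.12.0) /io/opencv/modules/imgproc/src/shapedescr.cpp:361: error: (-201:Incorrect size of input array) There should be at least 5 points to fit the ellipse in function 'fitEllipseNoDirect'
```

Request:
arm_command([
  {"offset":[2,-4,0],"twist":[0,0,0],"jaw":4},
  {"offset":[4,-8,0],"twist":[0,0,0],"jaw":4},
  {"offset":[6,-10,0],"twist":[0,0,0],"jaw":4},
  {"offset":[6,-10,0],"twist":[0,0,0],"jaw":4},
  {"offset":[6,-10,0],"twist":[0,0,0],"jaw":4},
])

```text
t: 38.1
tcp_pos: [0.4192, -0.4431, 0.2561]
tcp_rot: [3.14, -0.001, -2.969]
force: [-0.7, -0.0, 0.1]
gripper_width: 0.468
grasp_force: 0.0
```

```bash
python3 - <<'E'
from h import *
print(robot.read_state()['tcp_pos'])
a=np.linspace(0,2*np.pi,72)
for c in('wrist','top'):
    im=shot(c,c+'_fin');g0=cv2.cvtColor(im,cv2.COLOR_RGB2GRAY)
    for x,y in((.450,-.193),(.441,-.257)):
        P=np.vstack([np.c_[x+r*np.cos(a),y+r*np.sin(a),0*a+z] for r,z in((.022,.013),(.022,.017),(.017,.030))]);q=proj(c,P);lo=q.min(0).astype(int)-8;hi=q.max(0).astype(int)+8
        g=g0[lo[1]:hi[1],lo[0]:hi[0]];n,l,st,ce=cv2.connectedComponentsWithStats((g<90).astype(np.uint8))
        i=1+np.argmax(st[1:,4]);print(c,'pred',lo+8,hi-8,'blob',st[i,:2]+lo,st[i,:2]+st[i,2:4]+lo,st[i,4])
    for r in cams.place_of(c,'knob_left'): print(round(r['confidence'],2),np.round(r['point']),np.round(onz(c,r['point'],.003),3))
E
```

```text
[ 0.41924459 -0.44307043  0.25609905]
wrist pred [514 248] [558 286] blob [518 250] [558 285] 1034
wrist pred [462 231] [505 270] blob [466 233] [505 268] 1029
0.59 [532. 264.] [ 0.45  -0.189  0.003]
0.26 [485. 226.] [ 0.416 -0.258  0.003]
top pred [401 266] [420 285] blob [403 268] [415 283] 61
top pred [428 270] [447 289] blob [433 272] [437 277] 7
0.68 [414. 276.] [ 0.452 -0.202  0.003]
0.45 [467. 286.] [ 0.429 -0.326  0.003]
```

Both knobs match the upright prediction in the tray, and the puller stands beside them.

```bash
python3 -c "
from rig import finish_job; print(finish_job())"
```

```text
the job is handed in; nothing more can be done
None
```

I pulled both knobs off with the puller and set them upright in the rinse tray, stood the puller upright beside them, and handed the job in at about 38 s; the right knob got dragged roughly 1–2 cm across the tray floor before it came off the fork.

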